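# Bolt the tasting sample case shut

## Task

Lock the sample case: press its springy clear lid down onto its rubber buffers, keep it down, and slide the bolt by its red knob across into the brass keeper until its tip is fully home, resting against the spring stop hidden inside, then let go so that the bolt alone holds the lid. Feel for the stop and push gently, without ramming the bolt into the keeper or its stop or crushing the lid onto its buffers, and leave the cups, bowl and jar where they stand.

Things in the scene. Friction and masses are not known exactly. Their poses are not given: they have to be found in the camera images.
- case: Grey sample case, fixed, 220 (x) x 340 (y) x 90 mm. Origin at the centre of its underside, z up; its front (bolt side) faces its own -x, to the robot. The box under the clear lid fills y -170 to +79 mm; a closed deck, 90 mm high, y +80 to +165 mm. Axes named below are the case's; the keeper shares them.
- lid (a joint): Angle (rad) of the clear lid with aluminium frame (215 x 245 x 10 mm, 0.4 kg): 0 shut, just touching the buffers; it grows as the front edge rises. A hinge spring holds it ajar at 0.10 to 0.14 (bolt 20 to 27 mm too high) and lifts it again if let go; pressing it shut takes 7 to 12 N at the bolt, and it must stay pressed while the bolt enters the keeper.
- lid_hinge (a point): Point on the lid's hinge axis, which runs along the case's y; it lies at x +105 mm, y 0, z 82 mm in the case's frame.
- buffers: Two small black rubber buffers on the front rim of the box, one under each front corner of the lid, tops 82 mm above the table. They are the firm stop of the lid (it gives well under 1 mm at 15 N). Origin as that of the case.
- bolt: Steel bolt on the lid, tilting with it: bar 12 mm in diameter along y, rounded ends, red knob on top. Origin on the bar's axis under the knob, 190 mm in front of the hinge axis and (lid shut) 20 mm above it, 102 mm above the table, level with the keeper's socket. Slides stiffly to +y (2 to 4 N), 25 to 80 mm to go home; stays where left. Two fixed straps over the bar rise 10 mm above its axis.
- bolt_knob (a point): Centre of the red knob: an upright cylinder 16 mm in diameter, its middle 23 mm above the bar's axis, its top 40 mm above it. The part from 6 mm (bar's top) to 40 mm above the axis can be pinched from above; fingers before and behind it along y stand over the bar and can bear down on it.
- bolt_tip (a point): Foremost point of the bolt's rounded tip, on the bar's axis, 118 mm ahead (+y) of the knob's axis.
- keeper: Brass keeper fixed on the deck, a block 26 x 52 x 24.5 mm. Origin at the centre of its mouth, which faces -y at the height of the bar's axis when the lid is shut. The socket runs along +y; 16 mm wide, 15 mm high inside (bar's play 2 mm sideways, 1.5 mm up and down). Its place along the case's y varies. Fully home, the tip rests on the stop inside it.
- bowl: Bystander: white tasting bowl, 100 mm wide, 55 mm high, on the table; origin at the centre of its foot.
- cup: Bystander: paper cup, 72 mm wide, 85 mm high, on the table; origin at the centre of its foot.
- jar: Bystander: amber jar, 60 mm wide, 85 mm high, on the table; origin at the centre of its foot.
- taster: Bystander: small white cup, 54 mm wide, 50 mm high, standing on the case's deck behind the keeper; origin at the centre of its foot.
- backstop: Steel end block that closes the keeper's far end, with an adjusting screw that carries a small rubber-faced stop inside the socket. Origin as that of the keeper, and so says nothing of the stop: its face lies somewhere 14 to 44 mm inside the mouth, differs each time, and is found only by feel. The stop is springy: 12 N per mm, firm after 2 mm. The bolt stays resting on it when let go.

How it is judged:
By the outcome, as a careful person would: the job done as asked, in the order asked, and still so for the second after the job is handed in, with the robot touching nothing.
It also fails if it takes over 64 s, if anything falls off the work surface, if the arm or the gripper's body presses on something with over 40 N, if the wrist force passes 120 N, or if a joint passes its speed limit or range.

## Robot

A 6-joint arm with a two-finger parallel gripper is mounted at the origin on the work surface. World frame = base frame: x ahead of the robot, y to its left, z up, the work surface at z = 0. Lengths are in m, angles in rad, forces in N, time in s.
With the tool pointing down it reaches from about 0.275 to 0.85 m from the base axis. Payload 19 kg.
Tool frame: the origin (TCP) lies between the finger pads; the fingertips stand 25 mm ahead of it and the grasp point (between the pads) lies 6 mm ahead of it; z points along the fingers, y is the line along which they close (so a half turn about z gives the same grasp; the last joint's range is limited). The gripper opens to 85 mm and grips with 20 to 120 N. Pads are 22 mm wide; open, the fingers measure 114 mm over their backs; the gripper's body (76 mm by 85 mm) begins 54 mm behind the grasp point. The pads swing forward as they close: fully open they stand 13 mm farther back than shut.
Start: joints at [-1.28, 0.15, 1.437, -0, 1.554, -0.134], TCP at [0.237, -0.524, 0.256] pointing down, gripper open.
Joint ranges: [-2.8, 2.8], [-0.68, 2.1], [0.12, 2.68], [-1.39, 4.53], [0.16, 2.79], [-2.81, 2.81]. Speed limits (rad/s): [1.89, 1.89, 2.22, 3.01, 3.01, 3.01].

## Interface

Orientations are given as a unit quaternion [w, x, y, z].
In Python, from cell import readout, optics, hand_in gives the robot as it stands.
- The arm moves only by the tool servo_tool, never from a script. Its argument "rows" is a list of rows, each a list of 5 numbers: the closure, from 0 (fully open) to 1 (shut), then the shift along the tool's x, y, z in units of 200 mm (1.0 is 200 mm), then the turn about the tool's z in units of 180 degrees (1.0 is 180 degrees). A call has 1 to 10 rows; each row is the pose to reach, as a shift and turn from the pose commanded when the call began, along the tool's axes at that moment, turning the shorter way round; what a row does not reach only later rows make up. A row lasts 1/12 s, in which the tool goes at most 41.7 mm and 7.16 degrees, less where a joint would pass 70% of its speed; a pose out of reach is approached as far as the arm can. A call with a number of a shift or a turn outside -1 to 1 is refused whole. A call with a gripper value outside its range is refused whole. The fingers move at their own pace and stop on an object; "grip_force" is the grip in N (left out, the last holds). Time passes only in rows, so rows that repeat a pose let the fingers close. It gives the time, the measured TCP pose, the force, the opening and the grip force at its end, in the units of the state.
- readout.get_obs(): the state, without advancing time (a new reading comes with each control period).
- optics.get_image(name): name is "side" or "top"; returns the picture (400x640x3 uint8, red, green, blue); there is no depth.
- optics.camera_params(name): a dict with "K" (3x3 intrinsics, pixels), "dist" ([k1, k2, p1, p2, k3] as OpenCV has them; the pictures are not rectified), "extrinsics" (4x4, takes a point from world to camera coordinates). Camera axes: x right, y down, z forward; pixel columns grow to the right and rows downward; lengths in m; the calibration is good to about 2 mm. A picture is of the moment at which its call begins. camera_params takes no time and is no camera call.
- hand_in(): hands the job in; it is judged then, once.
The state is a dict: "time_s": time; "q": joint angles; "qd": joint speeds; "tau": joint torques, N m; "position": TCP position; "orientation": TCP orientation; "wrist_force": force on the tool from outside, world axes, zero at the start; "torque": the same for the moment, N m; "finger_gap": finger opening in m; "finger_force": force on a finger pad.
Only numpy, scipy, OpenCV 4.12 (cv2) and the standard library are available. Lean on these libraries where they do the work, as an engineer would, in place of code of your own. Each camera call takes 0.05 s, during which the arm holds its last target. There are 200 camera calls.

## Working session

There is one attempt and no reset: what is moved stays moved. The work goes in short steps, Python scripts to look and compute and a tool call to move; the robot and the scene stay as the last step left them, time stands still between calls to the robot, and variables do not carry over. Pictures are saved under pics/ and viewed, at most 10 in all, crops included, and the job is handed in when it is done.

Besides the shell and the picture viewer there is one more tool, called after ">>>" as name(argument=value, ...), one argument or row to a line, values as JSON. servo_tool: Moves the arm, as the interface text tells. Shifts and turns lie within -1 to 1; 1 stands for 200 mm of shift or 180 degrees of turn. Its arguments: {"type":"object","properties":{"rows":{"type":"array"},"grip_force":{"type":"number"}},"required":["rows"]}

```bash
mkdir -p pics; python3 - <<'E'
from cell import readout, optics
import cv2,numpy as np
o=readout.get_obs();print({k:np.round(v,3).tolist() for k,v in o.items()})
for n in("top","side"):
    cv2.imwrite(f"pics/{n}0.png",optics.get_image(n)[:,:,::-1])
    p=optics.camera_params(n);print(n,{k:np.round(v,3).tolist() for k,v in p.items()})
E
```

```text
{'time_s': 0.0, 'q': [-1.28, 0.151, 1.438, -0.0, 1.554, -0.134], 'qd': [-0.001, -0.001, -0.0, 0.001, -0.0, -0.0], 'tau': [-0.001, -71.305, -57.087, 0.0, 0.009, -0.0], 'position': [0.237, -0.524, 0.256], 'orientation': [-0.001, 0.978, 0.211, -0.0], 'wrist_force': [0.028, -0.011, -0.536], 'torque': [-0.021, 0.046, -0.054], 'finger_force': 0.0, 'finger_gap': 0.086}
top {'K': [[378.518, 0.0, 326.03], [0.0, 378.518, 199.643], [0.0, 0.0, 1.0]], 'dist': [-0.024, 0.0, 0.0, 0.0, 0.0], 'extrinsics': [[-0.023, -0.999, -0.026, 0.034], [-0.998, 0.025, -0.051, 0.561], [0.052, 0.025, -0.998, 1.286], [0.0, 0.0, 0.0, 1.0]]}
side {'K': [[418.507, 0.0, 319.847], [0.0, 418.507, 198.146], [0.0, 0.0, 1.0]], 'dist': [0.019, 0.0, 0.0, 0.0, 0.0], 'extrinsics': [[-0.993, -0.114, 0.02, 0.552], [-0.086, 0.611, -0.787, 0.149], [0.077, -0.783, -0.617, 1.061], [0.0, 0.0, 0.0, 1.0]]}
```

View pics/top0.png

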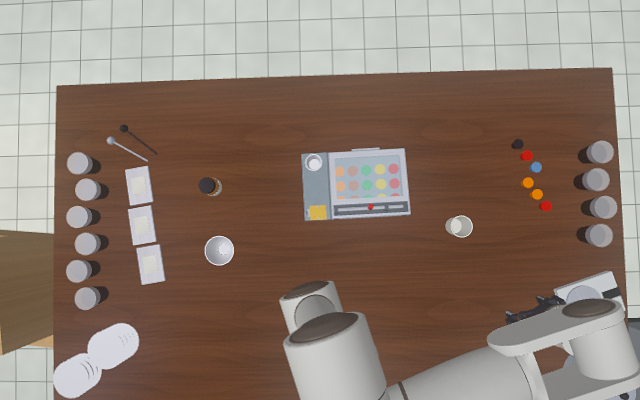

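View pics/side0.png

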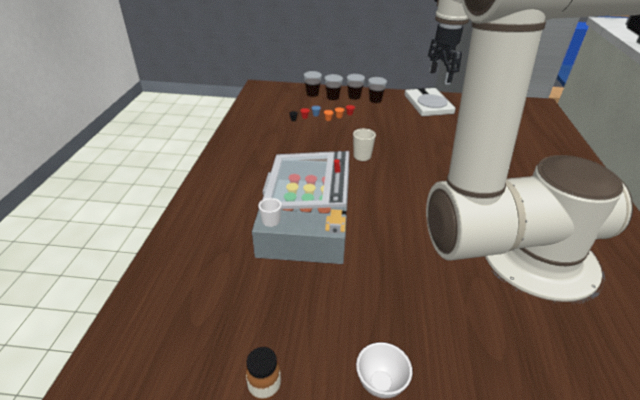

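Top: case at cols 302–410, rows 148–220, knob near (370,207), keeper near (317,212). Side: knob near (338,167), keeper near (336,220). Enlarging both.

```bash
python3 - <<'E'
import cv2
a=cv2.imread("pics/top0.png")[140:230,295:420];cv2.imwrite("pics/topc.png",cv2.resize(a,None,fx=6,fy=6,interpolation=cv2.INTER_CUBIC))
a=cv2.imread("pics/side0.png")[145:270,245:365];cv2.imwrite("pics/sidec.png",cv2.resize(a,None,fx=4.8,fy=4.8,interpolation=cv2.INTER_CUBIC))
E
```

```text
(no output)
```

View pics/topc.png

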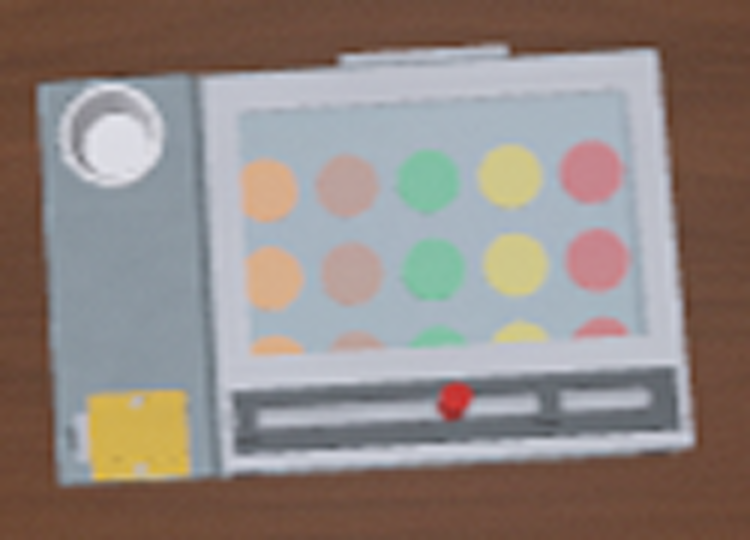

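View pics/sidec.png

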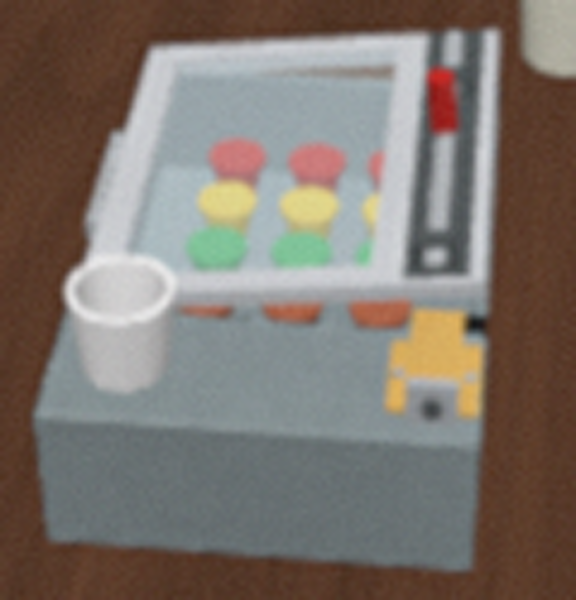

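Crop of top: deck outer corners (38,85) and (58,485), knob top ≈(457,392), keeper mouth edge x≈188 (rows 390–475). Side crop: deck corners (37,415), (478,447), bottoms (48,542), (470,568), knob top ≈(440,76), knob bottom ≈(445,130), keeper mouth top edge ≈(418–465,312).

```bash
cat > h.py <<'E'
import cv2,numpy as np
from cell import readout, optics
from scipy.optimize import least_squares
def proj(n,P):
    p=optics.camera_params(n);E=np.array(p["extrinsics"])
    return cv2.projectPoints(np.array(P,float).reshape(-1,3),cv2.Rodrigues(E[:3,:3])[0],E[:3,3],np.array(p["K"]),np.array(p["dist"]))[0][:,0]
def world(v,P):
    c,s=np.cos(v[2]),np.sin(v[2]);P=np.atleast_2d(P)
    return np.c_[v[0]+c*P[:,0]-s*P[:,1],v[1]+s*P[:,0]+c*P[:,1],P[:,2]]
def lid(th,P):  # P relative to hinge (x,y,z) -> case frame
    P=np.atleast_2d(P);c,s=np.cos(th),np.sin(th)
    return np.c_[.105+c*P[:,0]+s*P[:,2],P[:,1],.082-s*P[:,0]+c*P[:,2]]
T=lambda u,v:(294.6+u/6,139.6+v/6)
S=lambda u,v:(244.6+u/4.8,144.6+v/4.8)
E
python3 - <<'E'
from h import *
def model(v):
    x,y,a,th,s,k=v;V=v[:3]
    top=[[.11,.17,.09],[-.11,.17,.09]];kt=[[-.085,k,.1145]]
    K=lid(th,[[-.19,s,.06],[-.19,s,.006]])
    t=proj("top",world(V,np.vstack([top,K[:1],kt])))
    sd=proj("side",world(V,np.vstack([top,[[.11,.17,0],[-.11,.17,0]],K,kt])))
    return np.vstack([t,sd])
obs=np.array([T(38,85),T(58,485),T(457,392),T(188,433),S(37,415),S(478,447),S(48,542),S(470,568),S(440,76),S(445,130),S(441,312)])
r=least_squares(lambda v:(model(v)-obs).ravel(),[.5,0,0,.12,0,.1],x_scale=.1,loss="soft_l1")
v=r.x;print(np.round(v,4));print(np.round(model(v)-obs,1).tolist())
for th in(v[3],0):
    print("knob mid",world(v[:3],lid(th,[[-.19,v[4],.043]])),"axis",world(v[:3],lid(th,[[-.19,v[4],.02]])))
print("travel to mouth",v[5]-v[4]-.118)
# lid corners in top image crop at fitted pose
L=world(v[:3],lid(v[3],[[-.215,.079,.01],[-.215,-.166,.01],[0,.079,.01],[0,-.166,.01]]))
print(np.round((proj("top",L)-[294.6,139.6])*6),np.round((proj("side",L)-[244.6,144.6])*4.8))
E
```

```text
[ 0.6048 -0.0763  0.0329  0.1524 -0.039   0.0996]
[[0.1, 0.1], [0.3, 0.8], [0.1, 0.5], [-0.2, 0.4], [-1.1, -0.3], [0.6, -0.4], [-0.5, 0.0], [0.2, 1.1], [-0.9, -1.7], [0.2, 4.0], [-0.4, -0.3]]
knob mid [[ 0.52983104 -0.11780722  0.15334642]] axis [[ 0.52634118 -0.11792203  0.13061302]]
knob mid [[ 0.52110541 -0.11809428  0.125     ]] axis [[ 0.52110541 -0.11809428  0.102     ]]
travel to mouth 0.02063316609878546
[[228. 473.]
 [697. 446.]
 [206.  81.]
 [659.  54.]] [[483. 272.]
 [497.  21.]
 [ 75. 294.]
 [151.  46.]]
```

```bash
cat > fit.py <<'E'
from h import *
def model(v):
    x,y,a,th,s,k=v;V=v[:3]
    top=[[.11,.17,.09],[-.11,.17,.09]];kt=[[-.085,k,.1145]]
    K=lid(th,[[-.19,s,.06],[-.19,s,.026]])
    t=proj("top",world(V,np.vstack([top,K[:1],kt,lid(th,[[-.215,-.166,.01]])])))
    sd=proj("side",world(V,np.vstack([top,[[.11,.17,0],[-.11,.17,0]],K,kt,lid(th,[[-.215,.079,.01],[-.215,-.166,.01]])])))
    return np.vstack([t,sd])
obs=np.array([T(38,85),T(58,485),T(457,392),T(188,433),T(694,446),S(37,415),S(478,447),S(48,542),S(470,568),S(440,76),S(445,127),S(441,312),S(487,290),S(499,31)])
r=least_squares(lambda v:(model(v)-obs).ravel(),[.5,0,0,.12,0,.1],x_scale=.1,loss="soft_l1")
v=r.x;print(np.round(v,4));print(np.round(model(v)-obs,1).tolist())
for th in(v[3],0):
    print("knob mid",world(v[:3],lid(th,[[-.19,v[4],.043]])),"axis",world(v[:3],lid(th,[[-.19,v[4],.02]])))
print("travel to mouth",v[5]-v[4]-.118)
E
python3 fit.py
```

```text
[ 0.605  -0.0759  0.0344  0.1177 -0.0403  0.0994]
[[-0.1, 0.1], [0.3, 0.8], [0.3, 1.5], [-0.2, 0.4], [0.1, 0.4], [-1.1, -0.2], [0.6, -0.3], [-0.5, 0.2], [0.2, 1.2], [0.0, 0.1], [-0.1, 0.3], [-0.5, -0.3], [-0.5, -1.3], [-0.4, 0.2]]
knob mid [[ 0.52783344 -0.11885948  0.14701954]] axis [[ 0.52513349 -0.11895243  0.12417875]]
knob mid [[ 0.52147125 -0.1190785   0.125     ]] axis [[ 0.52147125 -0.1190785   0.102     ]]
travel to mouth 0.021628990375360424
```

```bash
cat > to.py <<'E'
import sys,numpy as np
from cell import readout
from scipy.spatial.transform import Rotation as R
x,y,z,a=map(float,sys.argv[1:])
o=readout.get_obs();q=o["orientation"];M=R.from_quat([q[1],q[2],q[3],q[0]]).as_matrix()
s=M.T@(np.array([x,y,z])-o["position"])
print("shift units",np.round(s/.2,4),"turn",round((np.arctan2(M[1,0],M[0,0])-a)/np.pi,4),"pos",np.round(o["position"],4),"F",np.round(o["wrist_force"],2),"gap",round(o["finger_gap"],4),"t",o["time_s"])
E
python3 to.py .5275 -.119 .23 .0344
```

```text
shift units [ 2.1578 -1.2447  0.1304] turn 0.1243 pos [ 0.2369 -0.5237  0.2557] F [0.2  0.9  1.18] gap 0.0855 t 0.1
```

>>> servo_tool(
  rows=[
    [0.5,0.2,-0.12,0,0],
    [0.5,0.4,-0.23,0,0],
    [0.5,0.6,-0.35,0,0],
    [0.5,0.8,-0.46,0,0],
    [0.5,1,-0.58,0,0],
    [0.5,1,-0.58,0,0],
  ],
  grip_force=30,
)

```text
time_s: 0.6
position: [0.3729, -0.3325, 0.2563]
orientation: [-0.0, 0.977, 0.212, 0.0]
wrist_force: [-0.7, 0.2, 0.2]
finger_gap: 0.0427
finger_force: 0.0
```

>>> servo_tool(
  rows=[
    [0.5,0.2,-0.12,0,0],
    [0.5,0.4,-0.23,0,0],
    [0.5,0.6,-0.35,0,0],
    [0.5,0.8,-0.46,0,0],
    [0.5,1,-0.58,0,0.06],
    [0.5,1,-0.58,0,0.124],
    [0.5,1,-0.58,0,0.124],
    [0.5,1,-0.58,0,0.124],
    [0.5,1,-0.58,0,0.124],
  ],
)

```text
time_s: 1.35
position: [0.5059, -0.147, 0.2559]
orientation: [-0.0, 1.0, 0.017, -0.0]
wrist_force: [0.4, 0.1, 0.7]
finger_gap: 0.0426
finger_force: 0.0
```

```bash
python3 to.py .5275 -.119 .20 .0344
```

```text
shift units [ 0.1128 -0.1361  0.2797] turn 0.0 pos [ 0.5059 -0.147   0.2559] F [0.4  0.14 0.74] gap 0.0426 t 1.35
```

>>> servo_tool(
  rows=[
    [0.5,0.11,-0.136,0.14,0],
    [0.5,0.113,-0.136,0.28,0],
    [0.5,0.113,-0.136,0.28,0],
    [0.5,0.113,-0.136,0.28,0],
  ],
)

```text
time_s: 1.68
position: [0.5267, -0.1197, 0.1997]
orientation: [-0.0, 1.0, 0.018, -0.001]
wrist_force: [-0.9, -0.9, 0.6]
finger_gap: 0.0427
finger_force: 0.0
```

```bash
python3 to.py .5275 -.119 .162 .0344; python3 - <<'E'
from h import *
for n,(r0,c0) in dict(top=(150,310),side=(110,270)).items():
    i=optics.get_image(n)[r0:r0+100,c0:c0+120,::-1]
    cv2.imwrite(f"pics/{n}1.png",cv2.resize(i,None,fx=3.3,fy=5,interpolation=cv2.INTER_CUBIC))
cv2.imwrite("pics/both1.png",np.hstack([cv2.imread("pics/top1.png"),cv2.imread("pics/side1.png")]))
E
```

```text
shift units [ 0.0047 -0.0034  0.1883] turn 0.0008 pos [ 0.5267 -0.1197  0.1997] F [-0.89 -0.92  0.6 ] gap 0.0427 t 1.6833
```

View pics/both1.png

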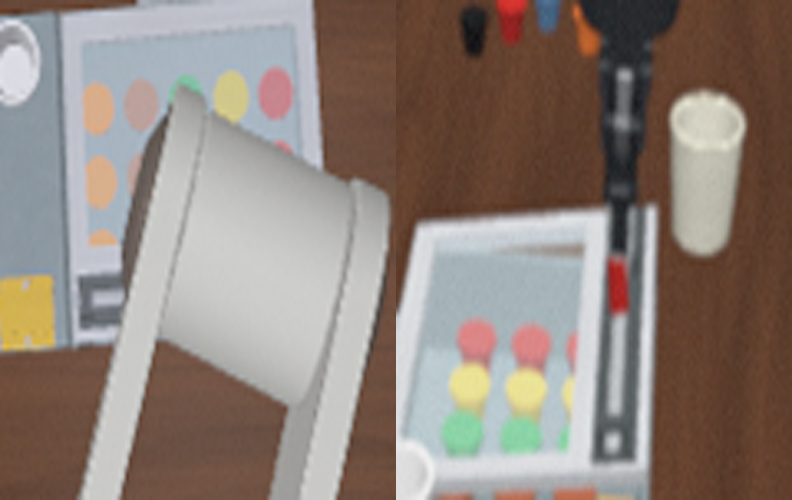

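The arm hides the top view; the side view shows the fingers lined up laterally just above the red knob (col ≈618 in the right half). Descend and pinch.

>>> servo_tool(
  rows=[
    [0.5,0.004,-0.003,0.08,0],
    [0.5,0.004,-0.003,0.15,0],
    [0.5,0.004,-0.003,0.188,0],
    [0.5,0.004,-0.003,0.188,0],
  ],
)

```text
time_s: 2.12
position: [0.5278, -0.1195, 0.1626]
orientation: [-0.0, 1.0, 0.017, -0.0]
wrist_force: [0.1, -0.3, 0.3]
finger_gap: 0.0426
finger_force: 0.0
```

>>> servo_tool(
  rows=[
    [0.65,0,0,0,0],
    [0.7,0,0,0,0],
    [0.75,0,0,0,0],
    [0.8,0,0,0,0],
    [0.85,0,0,0,0],
    [0.9,0,0,0,0],
    [0.9,0,0,0,0],
  ],
  grip_force=25,
)

```text
time_s: 2.7
position: [0.5282, -0.119, 0.163]
orientation: [0.0, 1.0, 0.018, 0.0]
wrist_force: [-1.5, 2.2, 2.1]
finger_gap: 0.015
finger_force: 25.0
```

>>> servo_tool(
  rows=[
    [0.9,-0.004,0,0.012,0],
    [0.9,-0.008,0,0.024,0],
    [0.9,-0.011,0,0.036,0],
    [0.9,-0.015,0,0.048,0],
    [0.9,-0.018,0,0.06,0],
    [0.9,-0.022,0,0.072,0],
    [0.9,-0.025,0,0.084,0],
    [0.9,-0.027,0,0.09,0],
    [0.9,-0.027,0,0.09,0],
  ],
  grip_force=40,
)

```text
time_s: 3.45
position: [0.523, -0.1193, 0.145]
orientation: [0.0, 1.0, 0.018, 0.001]
wrist_force: [0.6, 1.6, 6.4]
finger_gap: 0.0144
finger_force: 41.0
```

```bash
python3 to.py .521 -.119 .14 .0344;python3 to.py .521 -.119 .14 .0344
```

```text
shift units [-0.0102 -0.0016  0.025 ] turn 0.0003 pos [ 0.523  -0.1193  0.145 ] F [0.57 1.57 6.37] gap 0.0144 t 3.45
shift units [-0.0102 -0.0016  0.025 ] turn 0.0003 pos [ 0.523  -0.1193  0.145 ] F [0.57 1.57 6.37] gap 0.0144 t 3.45
```

>>> servo_tool(
  rows=[
    [0.9,-0.001,0,0.004,0],
    [0.9,-0.002,0,0.008,0],
    [0.9,-0.002,0,0.008,0],
  ],
)

```text
time_s: 3.7
position: [0.5227, -0.1192, 0.1436]
orientation: [0.0, 1.0, 0.018, 0.001]
wrist_force: [-1.0, 1.4, 7.3]
finger_gap: 0.0148
finger_force: 41.2
```

>>> servo_tool(
  rows=[
    [0.9,-0.001,0,0.003,0],
    [0.9,-0.002,0,0.005,0],
    [0.9,-0.002,0,0.005,0],
  ],
)

```text
time_s: 3.95
position: [0.5224, -0.1193, 0.1427]
orientation: [0.0, 1.0, 0.018, 0.001]
wrist_force: [-1.1, 1.3, 9.5]
finger_gap: 0.0146
finger_force: 41.2
```

>>> servo_tool(
  rows=[
    [0.9,0,0,0.003,0],
    [0.9,0,0,0.003,0],
    [0.9,0,0,0.003,0],
  ],
)

```text
time_s: 4.2
position: [0.5223, -0.1193, 0.1421]
orientation: [0.0, 1.0, 0.018, 0.001]
wrist_force: [-1.2, 1.7, 10.0]
finger_gap: 0.0149
finger_force: 41.4
```

>>> servo_tool(
  rows=[
    [0.9,0,0,0.003,0],
    [0.9,0,0,0.003,0],
    [0.9,0,0,0.003,0],
  ],
)

```text
time_s: 4.45
position: [0.5222, -0.1193, 0.1415]
orientation: [0.0, 1.0, 0.018, 0.0]
wrist_force: [-2.4, 1.1, 10.1]
finger_gap: 0.0146
finger_force: 41.4
```

>>> servo_tool(
  rows=[
    [0.9,0,0,0.003,0],
    [0.9,0,0,0.003,0],
    [0.9,0,0,0.003,0],
  ],
)

```text
time_s: 4.7
position: [0.5221, -0.1193, 0.1409]
orientation: [0.0, 1.0, 0.018, 0.0]
wrist_force: [-3.9, 1.0, 10.6]
finger_gap: 0.0148
finger_force: 41.5
```

>>> servo_tool(
  rows=[
    [0.9,0,0,0.002,0],
    [0.9,0,0,0.002,0],
    [0.9,0,0,0.002,0],
  ],
)

```text
time_s: 4.95
position: [0.522, -0.1193, 0.1405]
orientation: [0.0, 1.0, 0.018, 0.0]
wrist_force: [-4.9, 1.8, 11.2]
finger_gap: 0.0144
finger_force: 41.5
```

>>> servo_tool(
  rows=[
    [0.9,-0.004,0,0.001,0],
    [0.9,-0.006,0,0.002,0],
    [0.9,-0.006,0,0.002,0],
  ],
)

```text
time_s: 5.2
position: [0.5218, -0.1193, 0.1404]
orientation: [0.0, 1.0, 0.018, 0.002]
wrist_force: [5.1, 2.1, 8.1]
finger_gap: 0.0144
finger_force: 41.4
```

>>> servo_tool(
  rows=[
    [0.9,-0.002,0,0.002,0],
    [0.9,-0.002,0,0.002,0],
    [0.9,-0.002,0,0.002,0],
  ],
)

```text
time_s: 5.45
position: [0.5217, -0.1193, 0.1401]
orientation: [0.0, 1.0, 0.018, 0.002]
wrist_force: [7.1, 2.3, 8.3]
finger_gap: 0.0144
finger_force: 41.3
```

>>> servo_tool(
  rows=[
    [0.9,0.003,0,0.002,0],
    [0.9,0.004,0,0.003,0],
    [0.9,0.004,0,0.003,0],
  ],
)

```text
time_s: 5.7
position: [0.5217, -0.1193, 0.1393]
orientation: [0.0, 1.0, 0.018, 0.001]
wrist_force: [-1.9, 2.3, 10.3]
finger_gap: 0.0146
finger_force: 41.6
```

>>> servo_tool(
  rows=[
    [0.9,0,0,0.002,0],
    [0.9,0,0,0.002,0],
    [0.9,0,0,0.002,0],
  ],
)

```text
time_s: 5.95
position: [0.5217, -0.1194, 0.1389]
orientation: [0.0, 1.0, 0.018, 0.001]
wrist_force: [-0.8, 1.8, 10.8]
finger_gap: 0.0145
finger_force: 41.6
```

>>> servo_tool(
  rows=[
    [0.9,0,0,0.002,0],
    [0.9,0,0,0.002,0],
    [0.9,0,0,0.002,0],
  ],
)

```text
time_s: 6.2
position: [0.5217, -0.1194, 0.1387]
orientation: [0.0, 1.0, 0.018, 0.001]
wrist_force: [-2.9, 2.7, 14.4]
finger_gap: 0.0148
finger_force: 42.2
```

```bash
python3 - <<'E'
from h import *
cv2.imwrite("pics/s2.png",optics.get_image("side")[:,:,::-1])
i=cv2.imread("pics/s2.png")[145:270,245:365];cv2.imwrite("pics/s2c.png",cv2.resize(i,None,fx=4.8,fy=4.8,interpolation=cv2.INTER_CUBIC))
V=[.605,-.0759,.0344]
for th in(0,.02,.118):
    print(th,np.round((proj("side",world(V,lid(th,[[-.215,.079,.01],[-.215,-.166,.01],[-.19,.0777,.02],[-.215,.079,.0]])))-[244.6,144.6])*4.8).tolist())
E
python3 to.py .521 -.119 .14 .0344
```

```text
0 [[487.0, 322.0], [499.0, 67.0], [440.0, 302.0], [486.0, 337.0]]
0.02 [[487.0, 316.0], [499.0, 61.0], [439.0, 297.0], [486.0, 330.0]]
0.118 [[485.0, 284.0], [497.0, 32.0], [435.0, 268.0], [486.0, 299.0]]
shift units [-0.0032 -0.002  -0.0063] turn 0.0003 pos [ 0.5217 -0.1194  0.1387] F [-3.35  2.37 15.53] gap 0.0151 t 6.25
```

View pics/s2c.png

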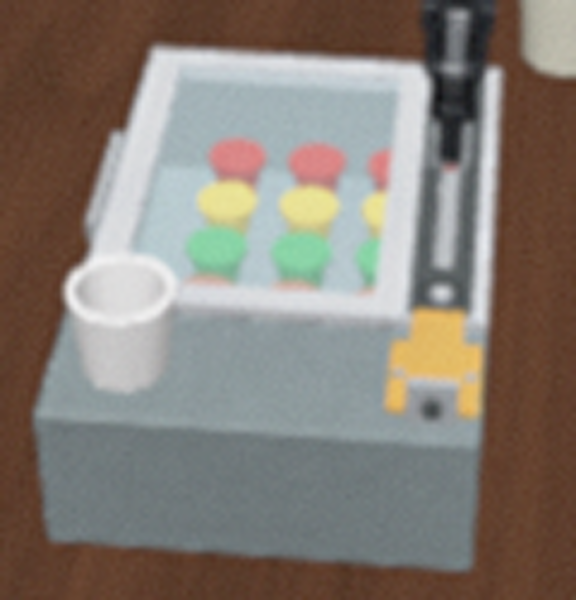

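Lid is flush (rear corner (500,68), front (487,322) match the shut prediction) and the tip (441,292) lines up with the keeper. Sliding.

>>> servo_tool(
  rows=[
    [0.9,0,-0.008,0,0],
    [0.9,0,-0.016,0,0],
    [0.9,0,-0.024,0,0],
    [0.9,0,-0.032,0,0],
    [0.9,0,-0.04,0,0],
    [0.9,0,-0.04,0,0],
  ],
)

```text
time_s: 6.75
position: [0.5214, -0.1116, 0.1387]
orientation: [0.001, 1.0, 0.018, 0.001]
wrist_force: [-2.9, -0.5, 14.0]
finger_gap: 0.0146
finger_force: 41.9
```

>>> servo_tool(
  rows=[
    [0.9,0,-0.006,0,0],
    [0.9,0,-0.012,0,0],
    [0.9,0,-0.018,0,0],
    [0.9,0,-0.024,0,0],
    [0.9,0,-0.03,0,0],
    [0.9,0,-0.03,0,0],
  ],
)

```text
time_s: 7.25
position: [0.5212, -0.1056, 0.1387]
orientation: [0.001, 1.0, 0.018, 0.001]
wrist_force: [-3.1, -0.7, 13.6]
finger_gap: 0.0145
finger_force: 41.9
```

>>> servo_tool(
  rows=[
    [0.9,0,-0.005,0,0],
    [0.9,0,-0.01,0,0],
    [0.9,0,-0.015,0,0],
    [0.9,0,-0.02,0,0],
    [0.9,0,-0.025,0,0],
  ],
)

```text
time_s: 7.67
position: [0.5211, -0.1008, 0.1387]
orientation: [0.001, 1.0, 0.018, 0.001]
wrist_force: [-2.1, -2.3, 12.4]
finger_gap: 0.0145
finger_force: 41.9
```

>>> servo_tool(
  rows=[
    [0.9,0,-0.004,0,0],
    [0.9,0,-0.008,0,0],
    [0.9,0,-0.012,0,0],
  ],
)

```text
time_s: 7.92
position: [0.521, -0.0984, 0.1388]
orientation: [0.001, 1.0, 0.018, 0.001]
wrist_force: [-2.5, -2.6, 14.2]
finger_gap: 0.0145
finger_force: 41.9
```

>>> servo_tool(
  rows=[
    [0.9,0,-0.004,0,0],
    [0.9,0,-0.008,0,0],
    [0.9,0,-0.012,0,0],
  ],
)

```text
time_s: 8.17
position: [0.5209, -0.096, 0.1388]
orientation: [0.001, 1.0, 0.018, 0.001]
wrist_force: [-2.7, -2.2, 13.1]
finger_gap: 0.0147
finger_force: 41.9
```

>>> servo_tool(
  rows=[
    [0.9,0,-0.004,0,0],
    [0.9,0,-0.008,0,0],
    [0.9,0,-0.012,0,0],
  ],
)

```text
time_s: 8.42
position: [0.5209, -0.0936, 0.1388]
orientation: [0.001, 1.0, 0.018, 0.001]
wrist_force: [-2.8, -2.1, 13.7]
finger_gap: 0.0148
finger_force: 41.9
```

>>> servo_tool(
  rows=[
    [0.9,0,-0.004,0,0],
    [0.9,0,-0.008,0,0],
    [0.9,0,-0.012,0,0],
  ],
)

```text
time_s: 8.67
position: [0.5208, -0.0912, 0.1388]
orientation: [0.001, 1.0, 0.018, 0.001]
wrist_force: [-3.0, -2.5, 13.1]
finger_gap: 0.0146
finger_force: 41.9
```

>>> servo_tool(
  rows=[
    [0.9,0,-0.004,0,0],
    [0.9,0,-0.008,0,0],
    [0.9,0,-0.012,0,0],
  ],
)

```text
time_s: 8.92
position: [0.5207, -0.0888, 0.1388]
orientation: [0.001, 1.0, 0.018, 0.001]
wrist_force: [-1.5, -3.2, 13.8]
finger_gap: 0.0144
finger_force: 41.9
```

>>> servo_tool(
  rows=[
    [0.9,0,-0.004,0,0],
    [0.9,0,-0.008,0,0],
    [0.9,0,-0.012,0,0],
  ],
)

```text
time_s: 9.17
position: [0.5206, -0.0864, 0.1388]
orientation: [0.001, 1.0, 0.018, 0.001]
wrist_force: [-2.7, -2.6, 13.3]
finger_gap: 0.0147
finger_force: 41.9
```

>>> servo_tool(
  rows=[
    [0.9,0,-0.003,0,0],
    [0.9,0,-0.006,0,0],
    [0.9,0,-0.009,0,0],
  ],
)

```text
time_s: 9.42
position: [0.5206, -0.0846, 0.1388]
orientation: [0.001, 1.0, 0.018, 0.001]
wrist_force: [-1.8, -3.5, 13.3]
finger_gap: 0.0144
finger_force: 41.9
```

>>> servo_tool(
  rows=[
    [0.9,0,-0.003,0,0],
    [0.9,0,-0.006,0,0],
    [0.9,0,-0.009,0,0],
  ],
)

```text
time_s: 9.67
position: [0.5205, -0.0828, 0.1388]
orientation: [0.001, 1.0, 0.018, 0.001]
wrist_force: [-1.4, -3.6, 13.9]
finger_gap: 0.0144
finger_force: 41.9
```

>>> servo_tool(
  rows=[
    [0.9,0,-0.003,0,0],
    [0.9,0,-0.006,0,0],
    [0.9,0,-0.009,0,0],
  ],
)

```text
time_s: 9.92
position: [0.5204, -0.081, 0.1388]
orientation: [0.001, 1.0, 0.018, 0.001]
wrist_force: [-2.4, -3.3, 13.6]
finger_gap: 0.0146
finger_force: 41.9
```

>>> servo_tool(
  rows=[
    [0.9,0,-0.003,0,0],
    [0.9,0,-0.006,0,0],
    [0.9,0,-0.009,0,0],
  ],
)

```text
time_s: 10.17
position: [0.5204, -0.0792, 0.1388]
orientation: [0.001, 1.0, 0.018, 0.001]
wrist_force: [-2.4, -3.1, 12.7]
finger_gap: 0.0143
finger_force: 41.9
```

>>> servo_tool(
  rows=[
    [0.9,0,-0.003,0,0],
    [0.9,0,-0.006,0,0],
    [0.9,0,-0.009,0,0],
  ],
)

```text
time_s: 10.42
position: [0.5203, -0.0774, 0.1388]
orientation: [0.001, 1.0, 0.018, 0.001]
wrist_force: [-1.8, -2.2, 13.9]
finger_gap: 0.0149
finger_force: 41.9
```

>>> servo_tool(
  rows=[
    [0.9,0,-0.003,0,0],
    [0.9,0,-0.006,0,0],
    [0.9,0,-0.009,0,0],
  ],
)

```text
time_s: 10.67
position: [0.5203, -0.0756, 0.1388]
orientation: [0.001, 1.0, 0.018, 0.001]
wrist_force: [-1.9, -2.5, 12.0]
finger_gap: 0.0147
finger_force: 41.9
```

>>> servo_tool(
  rows=[
    [0.9,0,-0.003,0,0],
    [0.9,0,-0.006,0,0],
    [0.9,0,-0.009,0,0],
  ],
)

```text
time_s: 10.92
position: [0.5202, -0.0738, 0.1388]
orientation: [0.001, 1.0, 0.018, 0.001]
wrist_force: [-1.8, -1.7, 13.9]
finger_gap: 0.0145
finger_force: 41.9
```

>>> servo_tool(
  rows=[
    [0.9,0,-0.003,0,0],
    [0.9,0,-0.006,0,0],
    [0.9,0,-0.009,0,0],
  ],
)

```text
time_s: 11.17
position: [0.5202, -0.072, 0.1388]
orientation: [0.001, 1.0, 0.018, 0.001]
wrist_force: [-0.9, -2.2, 13.3]
finger_gap: 0.0144
finger_force: 41.9
```

>>> servo_tool(
  rows=[
    [0.9,0,-0.003,0,0],
    [0.9,0,-0.006,0,0],
    [0.9,0,-0.009,0,0],
  ],
)

```text
time_s: 11.42
position: [0.5201, -0.0703, 0.1388]
orientation: [0.001, 1.0, 0.018, 0.001]
wrist_force: [-1.4, -4.6, 13.0]
finger_gap: 0.0147
finger_force: 41.8
```

>>> servo_tool(
  rows=[
    [0.9,0,-0.002,0,0],
    [0.9,0,-0.003,0,0],
    [0.9,0,-0.003,0,0],
  ],
)

```text
time_s: 11.67
position: [0.5201, -0.0699, 0.1388]
orientation: [0.001, 1.0, 0.018, 0.001]
wrist_force: [-1.6, -6.5, 13.0]
finger_gap: 0.015
finger_force: 41.8
```

>>> servo_tool(
  rows=[
    [0.9,0,-0.002,0,0],
    [0.9,0,-0.003,0,0],
    [0.9,0,-0.003,0,0],
    [0.9,0,-0.003,0,0],
  ],
)

```text
time_s: 12.0
position: [0.5201, -0.0696, 0.1388]
orientation: [0.001, 1.0, 0.017, 0.001]
wrist_force: [-2.1, -8.0, 12.0]
finger_gap: 0.0148
finger_force: 41.8
```

>>> servo_tool(
  rows=[
    [0.9,0,-0.002,0,0],
    [0.9,0,-0.003,0,0],
    [0.9,0,-0.003,0,0],
    [0.9,0,-0.003,0,0],
  ],
)

```text
time_s: 12.33
position: [0.5201, -0.0693, 0.1388]
orientation: [0.001, 1.0, 0.017, 0.001]
wrist_force: [-1.1, -11.4, 12.2]
finger_gap: 0.0147
finger_force: 41.8
```

>>> servo_tool(
  rows=[
    [0.75,0,0,0,0],
    [0.7,0,0,0,0],
    [0.6,0,0,0,0],
    [0.5,0,0,0,0],
    [0.5,0,0,0,0],
    [0.5,0,0,0,0],
  ],
)

```text
time_s: 12.83
position: [0.5193, -0.0678, 0.1376]
orientation: [-0.0, 1.0, 0.018, -0.0]
wrist_force: [-0.0, -0.4, 0.4]
finger_gap: 0.0425
finger_force: 0.0
```

>>> servo_tool(
  rows=[
    [0.5,0,0,-0.05,0],
    [0.5,0,0,-0.15,0],
    [0.5,0,0,-0.3,0],
    [0.5,0,0,-0.5,0],
    [0.5,0,0,-0.6,0],
    [0.5,0,0.1,-0.6,0],
    [0.5,-0.1,0.3,-0.6,0],
    [0.5,-0.2,0.5,-0.6,0],
    [0.5,-0.3,0.7,-0.6,0],
    [0.5,-0.3,0.9,-0.6,0],
  ],
)

```text
time_s: 13.67
position: [0.464, -0.2442, 0.2592]
orientation: [0.0, 1.0, 0.018, 0.0]
wrist_force: [0.7, -0.0, 0.5]
finger_gap: 0.0428
finger_force: 0.0
```

```bash
python3 - <<'E'
from h import *
a,b=[optics.get_image(n)[:,:,::-1] for n in("top","side")]
f=lambda i,s:cv2.resize(i,s,interpolation=cv2.INTER_CUBIC)
cv2.imwrite("pics/e.png",np.hstack([f(a[140:230,295:420],(400,576)) if 0 else f(b[145:270,245:365],(500,520)),f(a[140:230,295:420],(300,216*520//216))]))
V=[.605,-.0759,.0344]
for s in(.0092,):print((proj("side",world(V,lid(0,[[-.19,s,.06],[-.19,s,.026],[-.215,-.166,.01]])))-[244.6,144.6])*[500/120,520/125])
print(readout.get_obs()["wrist_force"])
E
```

```text
[[390.13093258 141.16082348]
 [387.54919896 185.49473527]
 [433.19634311  58.30763327]]
[0.41598029 1.08559962 0.07738826]
```

View pics/e.png

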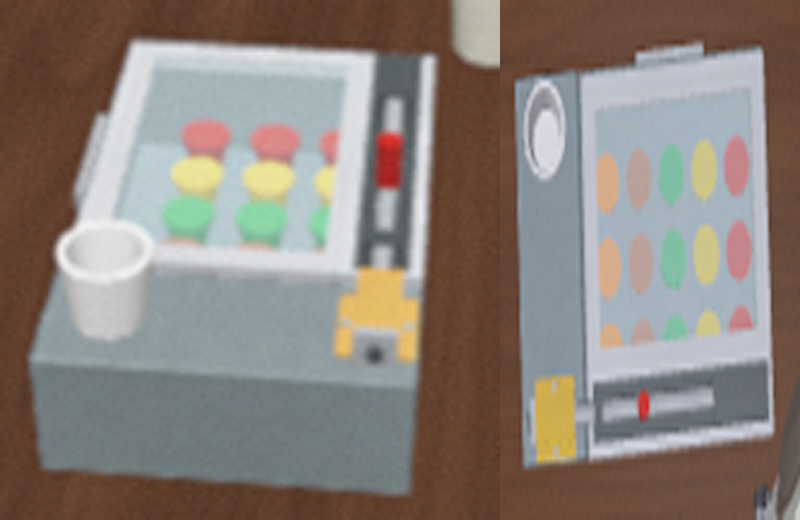

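The lid stays shut, with the bolt in the keeper and the knob at (390,140), as predicted for home. The robot is clear.

```bash
python3 -c "
from cell import hand_in;print(hand_in())"
```

```text
the job is handed in; nothing more can be done
None
```

The case is locked and handed in: the bolt sits about 28 mm into the keeper against its stop, felt at about 11 N of push, and it holds the lid shut with the gripper clear at 14 s.

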